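# Feed the sample carrier along the datum fence with a push stick

## Robot

A 6-joint arm with a two-finger parallel gripper is mounted at the origin on a cart in front of the work surface, level with it; the furniture and walls round the work are solid. World frame = base frame: x ahead of the robot, y to its left, z up, the work surface at z = 0. Lengths are in m, angles in rad, forces in N, time in s.
With the tool pointing down it reaches from about 0.425 to 0.925 m from the base axis. Payload 12.5 kg.
Tool frame: the origin (TCP) lies at the very end of the fingers, on their centre line; the grasp point (between the pads) lies 19 mm behind it; y points along the fingers, z is the direction in which the jaws open and shut, and the axes are right-handed (so a half turn about y gives the same grasp; the last joint's range is limited). The gripper opens to 85 mm and grips with 20 to 120 N. Pads are 22 mm wide; open, the fingers measure 114 mm over their backs; the gripper's body (76 mm by 85 mm) begins 54 mm behind the grasp point. The pads swing forward as they close: fully open they stand 13 mm farther back than shut.
Start: joints at [1.107, 0.491, 1.559, -0, 1.092, -0.106], TCP at [0.219, 0.585, 0.231] pointing down, gripper open.
Joint ranges: [-3.1, 3.1], [-0.84, 2.19], [0.05, 2.79], [-1.13, 4.28], [0.06, 2.93], [-2.69, 2.69]. Speed limits (rad/s): [2.22, 2.22, 2.79, 3.14, 3.14, 3.14].

## Interface

Orientations are given as a rotation vector (axis times angle).
In Python, from rig import read_state, camera, hand_in gives the robot as it stands.
- The arm moves only by the tool arm_command, never from a script. Its argument "series" is one flat list of numbers, 7 for each row, row after row: the turn, a rotation vector about the world's x, y, z scaled (see below), then the shift along the world's x, y, z scaled (see below), then the gripper command: -1 is fully open, 1 is shut, values between are in proportion. In form: [rx, ry, rz, x, y, z, grip, rx, ry, rz, x, y, z, grip, ...]. A call has 1 to 10 rows; each row is the pose to reach, as a shift and turn from the pose commanded when the call began, turning the shorter way round; what a row does not reach only later rows make up. The controller multiplies each number of a shift by 100 mm and each number of a turn by 180 degrees. A row lasts 1/12 s, in which the tool goes at most 41.7 mm and 7.16 degrees, less where a joint would pass 70% of its speed; a pose out of reach is approached as far as the arm can. A call with a number of a shift or a turn outside -1 to 1 is refused whole. A call with a gripper value outside its range is refused whole. The fingers move at their own pace and stop on an object; the grip force is fixed at half the most. Time passes only in rows, so rows that repeat a pose let the fingers close. It gives the time, the measured TCP pose, the force and the opening at its end, in the units of the state.
- read_state(): the state, without advancing time (a new reading comes with each control period).
- camera(name): name is "scene" or "top" or "wrist"; returns a dict with "frame" (384x512x3 uint8, blue, green, red), "K" (3x3 intrinsics, pixels), "origin" and "attitude" of the camera in the world; the wrist camera has in their place "T_tool_cam" (4x4, takes a point from camera to tool coordinates, whose origin is the TCP and whose axes are the tool frame's). Camera axes: x right, y down, z forward; pixel columns grow to the right and rows downward; lengths in m; the calibration is good to about 2 mm. A picture is of the moment at which its call begins: read the wrist's pose just before it. There is no depth.
- hand_in(): hands the job in, once; it reports no verdict.
The state is a dict: "time_s": time; "qpos": joint angles; "qd": joint speeds; "joint_torque": joint torques, N m; "ee_pos": TCP position; "eef_rot": TCP orientation; "force": force on the tool from outside, world axes, zero at the start; "ft_torque": the same for the moment, N m; "finger_gap": finger opening in m.
Only numpy, scipy, OpenCV 4.12 (cv2) and the standard library are available. Lean on these libraries where they do the work, as an engineer would, in place of code of your own. Each camera call takes 0.05 s, during which the arm holds its last target. There are 200 camera calls.

## Task

Pick up the push stick and with its forked end press the sample carrier flat against the fence rail, then feed it along the fence, keeping it gently pressed flat against the fence all the way, in under the gauge head until it rests against the stop, without shifting the stop or pressing hard. Touch the carrier only with the stick, and do not touch the fence, gauge or stop with the robot. Then lay the stick down flat on the table clear of the carrier and the fence and let go; leave the other things where they stand.

Things in the scene. Friction and masses are not known exactly. Their poses are not given: they have to be found in the camera images.
- fence: Fixed low base of the adjustable fence. Origin: table height, entry end of the track; x: feed direction (roughly to the robot's right), y: away from track and robot, z up. On it a rigid aluminium rail, x = -30 to 240, 14 thick, 33 high: its face is nominally at y = 0 but it is clamped up to 2.9 degrees askew about a screw at x = -20; this is not measured: feel it. 3 to 8 N is right, over 12 N too hard.
- gauge_tip (a point): Lower end of the fixed black gauge head that overhangs the track, 55 above the table, 155 along x and at y = -25 in the fence's frame. Head 28 across, widening upward; its arm runs back over the rail 105 to 119 above the table, to a 12 thick post at y = 35.
- stop_face (a point): Middle of the stop's contact face, 11 above the table, at x = 165 to 205, y = -30 in the fence's frame; it faces back along the track. Dark steel clamp with a brass thumbscrew (top 57 high), arm over the rail up to 47 high, finger 12 thick, 38 wide (y = -50 to -12), down to 3.5 above the table. Held by friction: it slips if pushed with about 10 N; it must stay within 1.5 of where it was set.
- carrier: Loose dark steel sample carrier, block 70 (x) by 50 (y) by 22 high, about 0.3 kg, round glass window on top. Origin: centre of underside, x along its length. Starts near the fence's entry, its x within 12 degrees of the fence's x, 5 to 30 short of the rail. Its outer rear corner, at (-35, -25) in its axes, fits the stick's fork. Friction on table and fence about 0.5 to 0.7.
- push_stick: Loose grey plastic stick, 0.08 kg, flat on the table. Origin: on its underside below the middle of its grip; x along the stick to the fork, z up. Bar 16 wide, 14 high, from x = -24 to 98; upright grip fin 50 long (x), 16 thick (y), top at 55, centred on the origin. At the far end two prongs, 6 thick, 14 high, form an open fork of about 110 degrees; their tips are at x = 111, y = +-20.
- notch (a point): Inner corner of the push stick's fork, 98 ahead of the stick's origin along its x, 7 above its underside.
- post_holder: Bystander: loose black post holder with thumbscrew, 32x47x86, standing upright behind the fence. Origin: centre of its underside.
- lens_case: Bystander: loose round white lens case, 57 across, 20 high, to the left of the work. Origin: centre of its underside.
- collet_knob: Bystander: loose small cream knob, 28 across, 26 high, behind the fence. Origin: centre of its underside.
Things that resemble listed ones, but are neither listed nor needed, are in the scene too. Of the things that look like the push_stick, the larger one is meant.

How it is judged:
By the outcome, as a careful person would: the job done as asked, in the order asked, and still so for the second after the job is handed in, with the robot touching nothing.
It also fails if it takes over 72 s, if anything falls off the work surface, if the arm or the gripper's body presses on something with over 40 N, if the wrist force passes 120 N, or if a joint passes its speed limit or range.

## Working session

There is one attempt and no reset: what is moved stays moved. The work goes in short steps, Python scripts to look and compute and a tool call to move; the robot and the scene stay as the last step left them, time stands still between calls to the robot, and variables do not carry over. Pictures are saved under pics/ and viewed, about 8 in all and at most 12, crops included, and the job is handed in when it is done.

Besides the shell and the picture viewer there is one more tool, called after "Request:" as name(argument=value, ...), one argument or row to a line, values as JSON. arm_command: Moves the arm, as the interface text tells. Shifts and turns lie within -1 to 1; 1 stands for 100 mm of shift or 180 degrees of turn. Its arguments: {"type":"object","properties":{"series":{"type":"array"}},"required":["series"]}

```bash
mkdir -p pics; ls; cat > h.py <<'E'
import numpy as np, cv2
from rig import read_state, camera, hand_in
from scipy.spatial.transform import Rotation as R
def cam(name):
    s=read_state(); c=camera(name)
    if name=='wrist':
        T=np.eye(4); T[:3,:3]=R.from_rotvec(s['eef_rot']).as_matrix(); T[:3,3]=s['ee_pos']
        T=T@np.array(c['T_tool_cam']); c['o']=T[:3,3]; c['A']=T[:3,:3]
    else:
        c['o']=np.array(c['origin']); a=np.array(c['attitude'])
        c['A']=a if a.shape==(3,3) else R.from_rotvec(a).as_matrix()
    return c
def ray(c,px,z):
    px=np.atleast_2d(px).astype(float)
    d=(c['A']@np.linalg.inv(c['K'])@np.c_[px,np.ones(len(px))].T).T
    return c['o']+d*((z-c['o'][2])/d[:,2])[:,None]
def proj(c,P):
    q=(np.atleast_2d(P)-c['o'])@c['A']; q=q@np.array(c['K']).T; return q[:,:2]/q[:,2:]
E
python3 - <<'E'
from h import *
s=read_state()
for k in s: print(k,np.round(s[k],3))
import pickle
for n in ['scene','top']:
    c=cam(n); print(n,c['attitude'],c['o'],c['K'][0]); cv2.imwrite(f'pics/{n}0.png',c['frame']); pickle.dump(c,open(n+'.pkl','wb'))
a=cv2.imread('pics/scene0.png');b=cv2.imread('pics/top0.png')
E
```

```text
pics
time_s 0.0
qpos [ 1.107  0.492  1.559  0.     1.092 -0.106]
qd [-0.    -0.    -0.001 -0.001 -0.001  0.   ]
joint_torque [ 1.0000e-03 -6.1844e+01 -2.6160e+01 -0.0000e+00  4.0000e-03  0.0000e+00]
ee_pos [0.219 0.585 0.231]
eef_rot [-1.554  0.281 -0.281]
force [-0.392 -0.158 -0.389]
ft_torque [ 0.017 -0.035  0.017]
finger_gap 0.085
scene [-1.96171055  0.74923366 -0.43761291] [-0.03747429 -0.79365812  0.56929072] [392.25238568   0.         253.98422043]
top [-2.0638637   2.15271352 -0.23618333] [ 0.28817329 -0.14286404  1.3672571 ] [395.88061049   0.         255.86991519]
```

```bash
python3 - <<'E'
import cv2
for n in ['scene','top']:
    a=cv2.imread(f'pics/{n}0.png'); cv2.imwrite(f'pics/{n}0b.png',cv2.resize(a,(800,600),interpolation=cv2.INTER_CUBIC))
E
```

```text
(no output)
```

View pics/scene0.png

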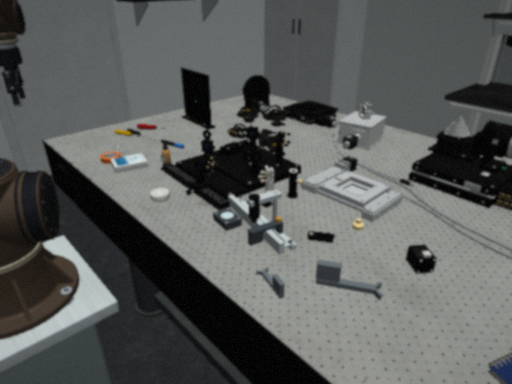

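View pics/top0b.png

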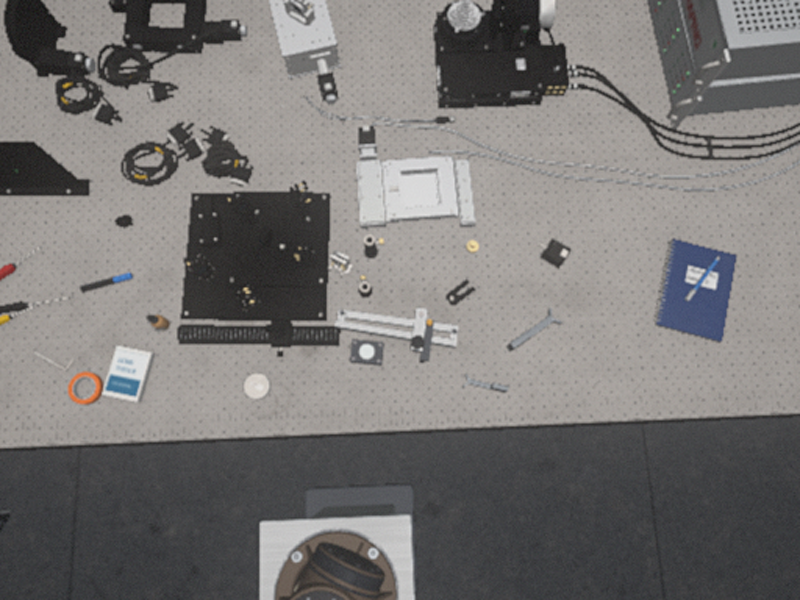

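The scene view shows the larger stick at (345,280), the smaller look-alike at (272,283) and the carrier at (228,216). The top view (800-wide) has the larger stick at (535,330), the look-alike at (487,384), the carrier at (367,352) and the fence from (338,320) to (457,337), with the gauge and stop near (420,335). The candidates for the push stick are therefore those two. I'll take the larger and check it from the wrist camera.

```bash
python3 - <<'E'
from h import *; import pickle
c=pickle.load(open('top.pkl','rb')); s=.64
for n,p,z in [('gripend',(510,347),.014),('forkend',(553,319),.014),('forktips',(560,321),.014),('carrier',(367,352),.022),('railL',(338,318),.033),('railR',(457,335),.033),('small',(487,384),.01),('lens',(257,386),.02),('knob',(473,245),.02),('ph',(365,287),.086)]:
    print(n,np.round(ray(c,np.array(p)*s,z)[0],3))
w=camera('wrist'); print(np.round(w['T_tool_cam'],3),np.round(w['K'],1)); 
print(R.from_rotvec(read_state()['eef_rot']).as_matrix().round(3))
f=c['frame']; cv2.imwrite('pics/crop1.png',cv2.resize(f[170:270,205:375],None,fx=4.6,fy=4.6,interpolation=cv2.INTER_CUBIC))
E
```

```text
gripend [ 0.495 -0.397  0.014]
forkend [ 0.555 -0.498  0.014]
forktips [ 0.549 -0.513  0.014]
carrier [ 0.496 -0.081  0.022]
railL [ 0.573 -0.02   0.033]
railR [ 0.524 -0.279  0.033]
small [ 0.416 -0.341  0.01 ]
lens [0.432 0.16  0.02 ]
knob [ 0.733 -0.33   0.02 ]
ph [ 0.627 -0.084  0.086]
[[-0.001  0.947  0.32  -0.083]
 [-0.    -0.32   0.947 -0.143]
 [ 1.     0.001  0.001 -0.   ]
 [ 0.     0.     0.     1.   ]] [[333.8   0.  252.1]
 [  0.  333.8 190.9]
 [  0.    0.    1. ]]
[[ 0.937 -0.     0.35 ]
 [-0.35  -0.001  0.937]
 [-0.    -1.    -0.001]]
```

View pics/crop1.png

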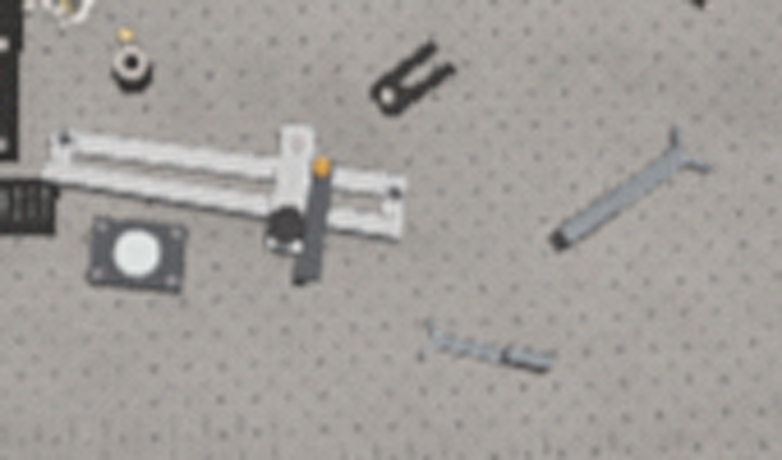

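The crop shows the larger stick at (560,240)-(690,155) with its fork at upper right. The smaller one is at (430,330)-(550,360). The carrier is at (137,253), ahead of the rail, which runs (50,170)-(405,235). I'll move over to look with the wrist camera.

Request:
arm_command(
  series=[0, 0, 0, 0.5, -1, 0.7, -1, 0, 0, 0, 0.5, -1, 0.7, -1, 0, 0, 0, 0.5, -1, 0.7, -1, 0, 0, 0, 0.5, -1, 0.7, -1],
)

```text
time_s: 0.48
ee_pos: [0.2707, 0.4828, 0.3047]
eef_rot: [-1.549, 0.28, -0.284]
force: [-0.5, 0.3, 0.3]
finger_gap: 0.0857
```

Request:
arm_command(
  series=[0, 0, 0, 0.5, -1, 0, -1, 0, 0, 0, 0.5, -1, 0, -1, 0, 0, 0, 0.5, -1, 0, -1],
)

```text
time_s: 0.73
ee_pos: [0.3193, 0.3833, 0.3011]
eef_rot: [-1.553, 0.281, -0.281]
force: [1.1, 0.5, 0.6]
finger_gap: 0.0851
```

Request:
arm_command(
  series=[0, 0, 0, 0.5, -1, 0, -1, 0, 0, 0, 0.5, -1, 0, -1, 0, 0, 0, 0.5, -1, 0, -1],
)

```text
time_s: 0.98
ee_pos: [0.3695, 0.2831, 0.3011]
eef_rot: [-1.553, 0.281, -0.281]
force: [0.1, 0.2, 0.1]
finger_gap: 0.0856
```

Request:
arm_command(
  series=[0, 0, 0, 0.6, -1, 0, -1, 0, 0, 0, 0.6, -1, 0, -1, 0, 0, 0, 0.6, -1, 0, -1],
)

```text
time_s: 1.23
ee_pos: [0.4297, 0.1833, 0.3012]
eef_rot: [-1.553, 0.281, -0.281]
force: [0.6, 1.2, -0.5]
finger_gap: 0.085
```

Request:
arm_command(
  series=[0, 0, -0.04, 0, -1, 0, -1, 0, 0, -0.08, 0, -1, 0, -1, 0, 0, -0.11, 0, -1, 0, -1, 0, 0, -0.11, 0, -1, 0, -1],
)

```text
time_s: 1.57
ee_pos: [0.4289, 0.0828, 0.3011]
eef_rot: [-1.498, 0.558, -0.557]
force: [-1.4, 1.0, 0.3]
finger_gap: 0.0854
```

Request:
arm_command(
  series=[0, 0, 0, 0.2, -1, 0, -1, 0, 0, 0, 0.2, -1, 0, -1, 0, 0, 0, 0.2, -1, 0, -1, 0, 0, 0, 0.2, -1, 0, -1, 0, 0, 0, 0.2, -1, 0, -1],
)

```text
time_s: 1.98
ee_pos: [0.449, -0.0146, 0.301]
eef_rot: [-1.5, 0.551, -0.55]
force: [0.5, 1.3, -0.2]
finger_gap: 0.086
```

```bash
python3 - <<'E'
from h import *; import pickle
s=read_state(); print(s['time_s'],s['ee_pos'],np.abs(s['qd']).max(),s['force'])
c=cam('wrist'); pickle.dump(c,open('w1.pkl','wb')); cv2.imwrite('pics/w1.png',cv2.resize(c['frame'],(800,600),interpolation=cv2.INTER_CUBIC))
E
```

```text
1.9833 [ 0.44903454 -0.01458804  0.3010119 ] 0.03481455695747236 [ 0.51480646  1.26420751 -0.16046665]
```

View pics/w1.png

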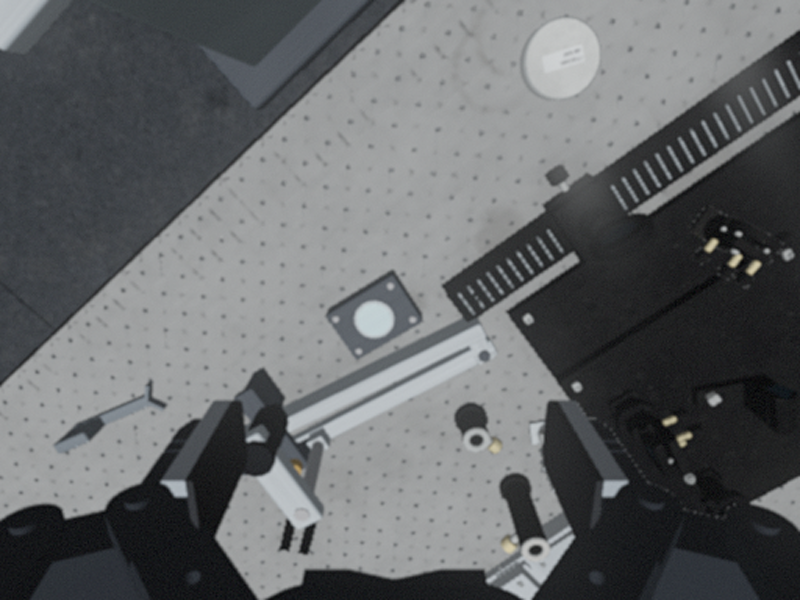

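Wrist view 1 shows the carrier at (375,315), its window round. The rail runs from (480,330) to (290,410), the stop is at (262,395), the gauge arm at (290,480) and the smaller stick at (110,420). I'll measure the carrier and rail.

```bash
python3 - <<'E'
from h import *; import pickle
c=pickle.load(open('w1.pkl','rb')); f=c['frame']
r0,r1,q0,q1=160,300,150,325
cv2.imwrite('pics/w1c.png',cv2.resize(f[r0:r1,q0:q1],None,fx=4.5,fy=4.2*4.5/4.2,interpolation=cv2.INTER_CUBIC))
g=cv2.cvtColor(f,cv2.COLOR_BGR2GRAY); m=np.zeros_like(g); m[165:235,200:278]=255
m=((g<105)&(m>0)).astype(np.uint8)
k,_=cv2.findContours(cv2.morphologyEx(m,cv2.MORPH_OPEN,np.ones((3,3))),cv2.RETR_EXTERNAL,cv2.CHAIN_APPROX_NONE)
for x in sorted(k,key=cv2.contourArea)[-2:]:
    b=cv2.boxPoints(cv2.minAreaRect(x)); print(cv2.contourArea(x),b.round(1).tolist()); P=ray(c,b,.022); print(P.round(4).tolist(), np.linalg.norm(np.diff(P,axis=0),axis=1))
E
```

```text
196.0 [[238.1999969482422, 232.3000030517578], [276.3999938964844, 213.8000030517578], [279.0, 219.1999969482422], [240.8000030517578, 237.6999969482422]]
[[0.5285, -0.1073, 0.022], [0.5413, -0.0492, 0.022], [0.5498, -0.0515, 0.022], [0.5371, -0.1099, 0.022]] [0.05944803 0.00879529 0.0597945 ]
1079.0 [[207.10000610351562, 198.89999389648438], [251.89999389648438, 171.60000610351562], [271.3999938964844, 203.5], [226.60000610351562, 230.89999389648438]]
[[0.4643, -0.1067, 0.022], [0.4741, -0.0362, 0.022], [0.5253, -0.045, 0.022], [0.5165, -0.1181, 0.022]] [0.07114407 0.05185919 0.07359734]
```

View pics/w1c.png

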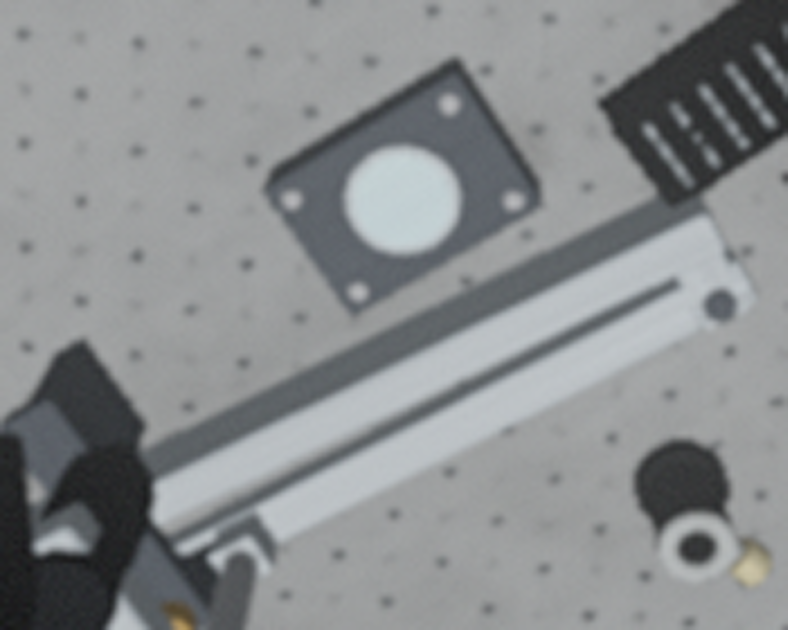

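The crop shows the carrier's top corners at about (455,75), (540,205), (355,310) and (270,190). The rail's top edge runs (155,482)-(705,212), its foot (155,448)-(670,205), and the stop finger is at about (80,340)-(140,425).

```bash
python3 - <<'E'
from h import *; import pickle
c=pickle.load(open('w1.pkl','rb'))
P=lambda p,z: ray(c,np.array(p)/4.5+[150,160],z)
T=P([(160,480),(400,363),(640,247),(705,214)],.033); B=P([(155,448),(400,332),(640,218),(668,205)],.0)
C=P([(452,78),(540,205),(355,310),(270,190)],.022)
S=P([(80,340),(142,425),(20,400)],.02)
for n,a in [('T',T),('B',B),('C',C),('S',S)]: print(n,a.round(4).tolist())
for n,a in [('T',T),('B',B),('Cx',C[[0,3]]),('Cx2',C[[1,2]])]:
    d=a[0]-a[-1]
    if n[0]=='C': d=-d
    print(n,np.degrees(np.arctan2(d[1],d[0])))
print(C.mean(0), np.linalg.norm(np.diff(C,axis=0),axis=1))
t=pickle.load(open('top.pkl','rb'))
# stick in top view
f=t['frame']; print(ray(t,np.array([(556,240),(570,247),(672,148),(683,160),(675,130),(708,168),(680,152)])/4.6+[205,170],.014).round(4).tolist())
E
```

```text
T [[0.5172, -0.1948, 0.033], [0.535, -0.111, 0.033], [0.552, -0.0319, 0.033], [0.5561, -0.0108, 0.033]]
B [[0.5178, -0.2064, 0.0], [0.5384, -0.1157, 0.0], [0.5575, -0.0314, 0.0], [0.5598, -0.0219, 0.0]]
C [[0.4789, -0.0427, 0.022], [0.5263, -0.0483, 0.022], [0.5163, -0.1137, 0.022], [0.4703, -0.1069, 0.022]]
S [[0.4692, -0.1866, 0.02], [0.5032, -0.1927, 0.02], [0.4718, -0.2159, 0.02]]
T -101.95707994392423
B -102.8319546029006
Cx -97.64479789080112
Cx2 -98.69956862851843
[ 0.49794131 -0.07789913  0.022     ] [0.04771795 0.06618207 0.04649619]
[[0.4952, -0.3948, 0.014], [0.4895, -0.4049, 0.014], [0.562, -0.4886, 0.014], [0.5524, -0.4961, 0.014], [0.5759, -0.4922, 0.014], [0.5454, -0.5144, 0.014], [0.5586, -0.4944, 0.014]]
```

Request:
arm_command(
  series=[0, 0, -0.03, 0, -1, 0, -1, 0, 0, -0.06, 0, -1, 0, -1, 0, 0, -0.09, 0, -1, 0, -1],
)

```text
time_s: 2.28
ee_pos: [0.4492, -0.1159, 0.3013]
eef_rot: [-1.43, 0.77, -0.771]
force: [-0.1, 0.4, 0.5]
finger_gap: 0.0857
```

Request:
arm_command(
  series=[0, 0, 0, 0, -1, 0, -1, 0, 0, 0, 0, -1, 0, -1, 0, 0, 0, 0, -1, 0, -1],
)

```text
time_s: 2.53
ee_pos: [0.4493, -0.2167, 0.3012]
eef_rot: [-1.431, 0.767, -0.768]
force: [-0.4, 0.2, -0.4]
finger_gap: 0.0854
```

Request:
arm_command(
  series=[0, 0, 0, 0.3, -1, 0, -1, 0, 0, 0, 0.3, -1, 0, -1, 0, 0, 0, 0.3, -1, 0, -1],
)

```text
time_s: 2.78
ee_pos: [0.4803, -0.3165, 0.301]
eef_rot: [-1.431, 0.767, -0.768]
force: [-0.2, 0.3, -0.0]
finger_gap: 0.0853
```

Request:
arm_command(
  series=[0, 0, 0, 0.2, -1, -0.9, -1, 0, 0, 0, 0.2, -1, -0.9, -1, 0, 0, 0, 0.2, -1, -0.9, -1, 0, 0, 0, 0.2, -1, -0.9, -1, 0, 0, 0, 0.2, -1, -0.9, -1, 0, 0, 0, 0.2, -1, -0.9, -1],
)

```text
time_s: 3.28
ee_pos: [0.4995, -0.4131, 0.2113]
eef_rot: [-1.43, 0.768, -0.767]
force: [0.8, -0.0, -0.0]
finger_gap: 0.0855
```

```bash
python3 - <<'E'
from h import *; import pickle
s=read_state(); print(s['time_s'],s['ee_pos'],np.abs(s['qd']).max(),s['force'])
c=cam('wrist'); pickle.dump(c,open('w2.pkl','wb')); cv2.imwrite('pics/w2.png',cv2.resize(c['frame'],(800,600),interpolation=cv2.INTER_CUBIC))
c1=pickle.load(open('w1.pkl','rb'))
print(ray(c1,np.array([(600,100),(668,205)])/4.5+[150,160],.015).round(3))
E
```

```text
3.2833 [ 0.4995341  -0.4131351   0.21133495] 0.04232040762908333 [ 0.78750084 -0.04720161 -0.00141347]
[[ 0.514 -0.015  0.015]
 [ 0.554 -0.02   0.015]]
```

View pics/w2.png

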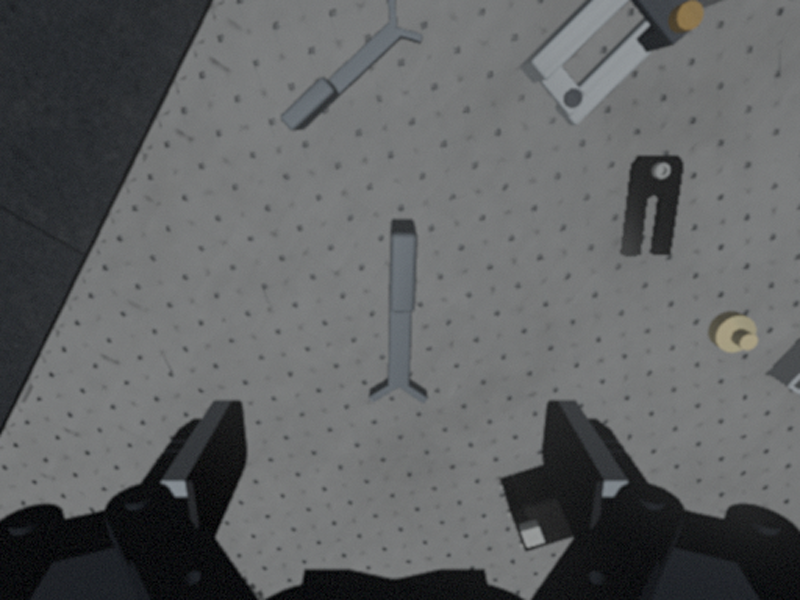

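This shows the larger stick nearly aligned with the tool. The fin top runs (391,234)-(414,311) and the notch is at (399,383). The smaller one is at (350,65), so the larger is confirmed.

```bash
python3 - <<'E'
from h import *; import pickle
c=pickle.load(open('w2.pkl','rb')); s=.64
F=ray(c,np.array([(391,234),(415,234),(413,311),(391,311)])*s,.055)
N=ray(c,np.array([(399,386)])*s,.014)[0]; Tp=ray(c,np.array([(371,397),(427,397)])*s,.014)
print(F.round(4).tolist(),N,Tp.round(4).tolist())
o=F.mean(0); print('fin c',o,'len',np.linalg.norm(F[0]-F[3]),'wid',np.linalg.norm(F[0]-F[1]))
d=(N-o)[:2]; print('dist',np.linalg.norm(d),'head',np.degrees(np.arctan2(d[1],d[0])))
d=(F[2]+F[3]-F[0]-F[1]); print('fin head',np.degrees(np.arctan2(d[1],d[0])), 'tips',np.linalg.norm(Tp[0]-Tp[1]))
st=read_state(); X=R.from_rotvec(st['eef_rot']).as_matrix()[:,0]; print('tool head',np.degrees(np.arctan2(X[1],X[0])),st['ee_pos'])
E
```

```text
[[0.4865, -0.3966, 0.055], [0.4981, -0.3889, 0.055], [0.524, -0.4288, 0.055], [0.5128, -0.4363, 0.055]] [ 0.5578404  -0.49409193  0.014     ] [[0.5457, -0.513, 0.014], [0.58, -0.4902, 0.014]]
fin c [ 0.50534298 -0.41263618  0.055     ] len 0.04758018059886331 wid 0.013939272406564136
dist 0.0969072612596371 head -57.19862221497554
fin head -56.790369291630626 tips 0.041140140533258165
tool head -56.408781103661795 [ 0.49963287 -0.41298708  0.21239505]
```

Request:
arm_command(
  series=[0, 0, -0.003, 0.09, -0.05, -1, -1, 0, 0, -0.003, 0.09, -0.05, -1, -1, 0, 0, -0.003, 0.09, -0.05, -1, -1, 0, 0, -0.003, 0.09, -0.05, -1, -1],
)

```text
time_s: 3.67
ee_pos: [0.5077, -0.4171, 0.1092]
eef_rot: [-1.427, 0.778, -0.771]
force: [-0.1, 1.0, -0.1]
finger_gap: 0.0851
```

Request:
arm_command(
  series=[0, 0, 0, 0, 0, -0.4, -1, 0, 0, 0, 0, 0, -0.7, -1, 0, 0, 0, 0, 0, -0.9, -1, 0, 0, 0, 0, 0, -0.9, -1, 0, 0, 0, 0, 0, -0.9, -1],
)

```text
time_s: 4.08
ee_pos: [0.5088, -0.4194, 0.0235]
eef_rot: [-1.428, 0.774, -0.777]
force: [0.4, -0.1, 0.5]
finger_gap: 0.0854
```

Request:
arm_command(
  series=[0, 0, 0, 0, 0, 0, 1, 0, 0, 0, 0, 0, 0, 1, 0, 0, 0, 0, 0, 0, 1, 0, 0, 0, 0, 0, 0, 1, 0, 0, 0, 0, 0, 0, 1, 0, 0, 0, 0, 0, 0, 1, 0, 0, 0, 0, 0, 0, 1, 0, 0, 0, 0, 0, 0, 1, 0, 0, 0, 0, 0, 0, 1, 0, 0, 0, 0, 0, 0, 1],
)

```text
time_s: 4.92
ee_pos: [0.508, -0.4197, 0.0218]
eef_rot: [-1.428, 0.776, -0.776]
force: [-0.9, 0.6, 5.8]
finger_gap: 0.0152
```

Request:
arm_command(
  series=[0, 0, 0, 0, 0, 0.1, 1, 0, 0, 0, 0, 0, 0.4, 1, 0, 0, 0, 0, 0, 0.7, 1, 0, 0, 0, 0, 0, 1, 1],
)

```text
time_s: 5.25
ee_pos: [0.5076, -0.4193, 0.1226]
eef_rot: [-1.427, 0.777, -0.775]
force: [0.7, 1.0, -1.6]
finger_gap: 0.0152
```

Request:
arm_command(
  series=[0, 0, 0, -0.1, 0.3, 0.3, 1, 0, 0, 0, -0.3, 0.6, 0.6, 1, 0, 0, 0, -0.4, 1, 0.9, 1, 0, 0, 0, -0.4, 1, 0.9, 1],
)

```text
time_s: 5.58
ee_pos: [0.4669, -0.3169, 0.2149]
eef_rot: [-1.428, 0.774, -0.778]
force: [0.1, 0.5, 0.0]
finger_gap: 0.0151
```

Request:
arm_command(
  series=[0, 0, 0, -0.1, 0.35, 0, 1, 0, 0, 0, -0.2, 0.7, 0, 1, 0, 0, 0, -0.3, 1, 0, 1],
)

```text
time_s: 5.83
ee_pos: [0.4371, -0.2179, 0.2116]
eef_rot: [-1.428, 0.776, -0.776]
force: [0.3, 0.3, -0.9]
finger_gap: 0.0154
```

Request:
arm_command(
  series=[0, 0, 0, 0, 0.35, 0, 1, 0, 0, 0, 0, 0.7, 0, 1, 0, 0, 0, 0, 1, 0, 1],
)

```text
time_s: 6.08
ee_pos: [0.4374, -0.1178, 0.2116]
eef_rot: [-1.428, 0.776, -0.776]
force: [-0.1, -0.4, -0.6]
finger_gap: 0.0155
```

Request:
arm_command(
  series=[0, 0, -0.017, 0, 0.35, 0, 1, 0, 0, -0.017, 0, 0.7, 0, 1, 0, 0, -0.017, 0, 1, 0, 1],
)

```text
time_s: 6.33
ee_pos: [0.4376, -0.0177, 0.2116]
eef_rot: [-1.412, 0.817, -0.817]
force: [1.2, -0.4, -1.1]
finger_gap: 0.0151
```

Request:
arm_command(
  series=[0, 0, 0, -0.05, 0.35, -0.3, 1, 0, 0, 0, -0.1, 0.6, -0.6, 1, 0, 0, 0, -0.13, 0.7, -1, 1, 0, 0, 0, -0.13, 0.7, -1, 1, 0, 0, 0, -0.13, 0.7, -1, 1],
)

```text
time_s: 6.75
ee_pos: [0.4243, 0.0507, 0.1105]
eef_rot: [-1.414, 0.819, -0.813]
force: [0.2, -0.6, 0.3]
finger_gap: 0.0158
```

```bash
python3 - <<'E'
from h import *; import pickle
s=read_state(); print(s['time_s'],s['ee_pos'],s['qpos'],s['force'])
c=cam('wrist'); pickle.dump(c,open('w3.pkl','wb')); cv2.imwrite('pics/w3.png',cv2.resize(c['frame'],(800,600),interpolation=cv2.INTER_CUBIC))
X=R.from_rotvec(s['eef_rot']).as_matrix()[:,0]; print('tool head',np.degrees(np.arctan2(X[1],X[0])))
E
```

```text
6.75 [0.42431004 0.05072439 0.11052858] [-3.58503070e-02  4.13591372e-01  2.15273080e+00  1.33881749e-06
  5.79433619e-01 -5.59306650e-01] [ 0.16838361 -0.63133959  0.29075695]
tool head -60.00844841435239
```

View pics/w3.png

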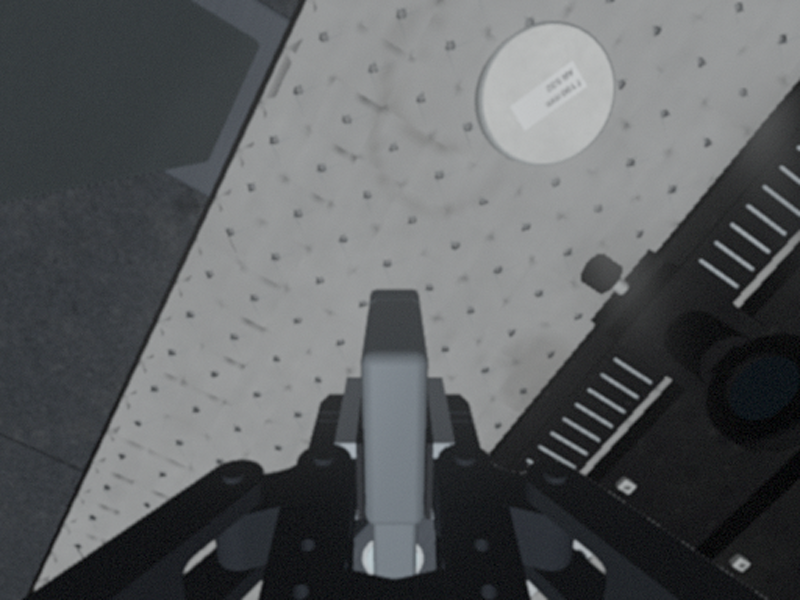

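The stick is held by the fin, level and aligned, with the carrier's window just visible behind the bar at (393,560). The lens case is clear at (545,90). I'll lower to about 2 mm above the table.

Request:
arm_command(
  series=[0, 0, 0, 0, 0, -0.4, 1, 0, 0, 0, 0, 0, -0.7, 1, 0, 0, 0, 0, 0, -0.87, 1, 0, 0, 0, 0, 0, -0.87, 1, 0, 0, 0, 0, 0, -0.87, 1, 0, 0, 0, 0, 0, -0.87, 1],
)

```text
time_s: 7.3
ee_pos: [0.4262, 0.0498, 0.0262]
eef_rot: [-1.41, 0.815, -0.82]
force: [0.1, -0.4, -0.7]
finger_gap: 0.0149
```

```bash
python3 - <<'E'
from h import *; import pickle
s=read_state(); print(s['time_s'],s['ee_pos'],s['qpos'][4],s['force'])
c=cam('scene'); t=cam('top'); pickle.dump((c,t),open('st1.pkl','wb'))
a=cv2.resize(c['frame'][185:265,190:310],None,fx=6,fy=6,interpolation=cv2.INTER_CUBIC)
cv2.imwrite('pics/s1.png',a)
tb=t['frame']
E
```

```text
7.3 [0.42618612 0.04983336 0.02619209] 0.33462538840019046 [ 0.09982164 -0.40280376 -0.72504436]
```

View pics/s1.png

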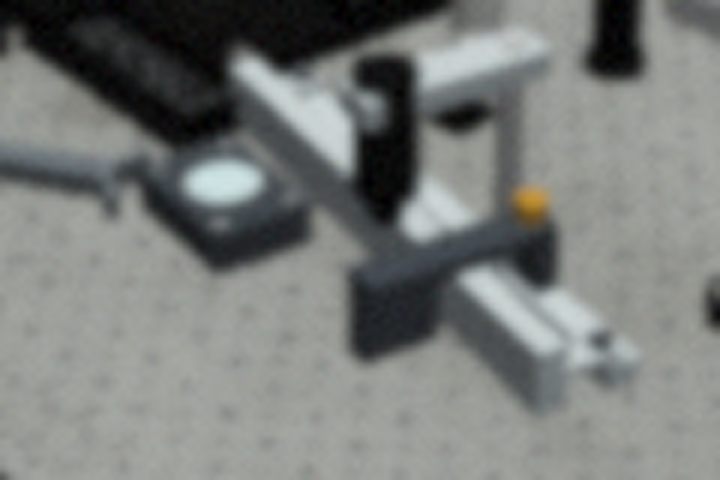

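The scene view shows the fork at (125,180), just behind the carrier's rear outer corner, with the stick level. Gauge, stop and rail are as expected. I'll advance along the stick.

Request:
arm_command(
  series=[0, 0, 0, 0.02, -0.03, 0, 1, 0, 0, 0, 0.04, -0.06, 0, 1, 0, 0, 0, 0.06, -0.09, 0, 1, 0, 0, 0, 0.08, -0.12, 0, 1, 0, 0, 0, 0.1, -0.15, 0, 1, 0, 0, 0, 0.1, -0.15, 0, 1],
)

```text
time_s: 7.9
ee_pos: [0.4352, 0.0349, 0.0243]
eef_rot: [-1.412, 0.817, -0.817]
force: [0.1, 1.2, -0.8]
finger_gap: 0.0154
```

Request:
arm_command(
  series=[0, 0, 0, 0.01, -0.016, 0, 1, 0, 0, 0, 0.02, -0.032, 0, 1, 0, 0, 0, 0.03, -0.048, 0, 1, 0, 0, 0, 0.04, -0.064, 0, 1, 0, 0, 0, 0.05, -0.08, 0, 1],
)

```text
time_s: 8.32
ee_pos: [0.4399, 0.0274, 0.0243]
eef_rot: [-1.412, 0.817, -0.817]
force: [-1.4, 1.7, -0.1]
finger_gap: 0.0156
```

Request:
arm_command(
  series=[0, 0, 0, 0.011, -0.017, 0, 1, 0, 0, 0, 0.022, -0.034, 0, 1, 0, 0, 0, 0.033, -0.051, 0, 1, 0, 0, 0, 0.044, -0.068, 0, 1, 0, 0, 0, 0.055, -0.084, 0, 1],
)

```text
time_s: 8.73
ee_pos: [0.4454, 0.0189, 0.0243]
eef_rot: [-1.412, 0.817, -0.817]
force: [-1.6, 2.4, -1.4]
finger_gap: 0.0152
```

Request:
arm_command(
  series=[0, 0, 0, 0.01, -0.012, 0, 1, 0, 0, 0, 0.02, -0.024, 0, 1, 0, 0, 0, 0.03, -0.036, 0, 1],
)

```text
time_s: 8.98
ee_pos: [0.4484, 0.0153, 0.0243]
eef_rot: [-1.412, 0.817, -0.817]
force: [-2.8, 3.2, 0.5]
finger_gap: 0.0151
```

```bash
cat >> h.py <<'E'
def fr(a=-102.3):
    s=read_state(); a=np.radians(a); u=np.array([np.cos(a),np.sin(a)]); n=np.array([-u[1],u[0]])
    F=np.array(s['force'])[:2]; print(round(s['time_s'],2),'feed F %.1f press F %.1f'%(-F@u,-F@n),s['ee_pos'].round(4) if hasattr(s['ee_pos'],'round') else s['ee_pos'], 'Mz',np.round(s['ft_torque'],2))
E
python3 - <<'E'
from h import *; import pickle
fr(); t=cam('top'); c=cam('scene'); pickle.dump((c,t),open('st2.pkl','wb'))
a=cv2.resize(c['frame'][185:265,190:310],None,fx=6,fy=6,interpolation=cv2.INTER_CUBIC)
cv2.imwrite('pics/s2.png',a)
E
```

```text
8.98 feed F 2.5 press F 3.4 [0.4484 0.0153 0.0243] Mz [ 0.62  0.68 -0.13]
```

View pics/s2.png

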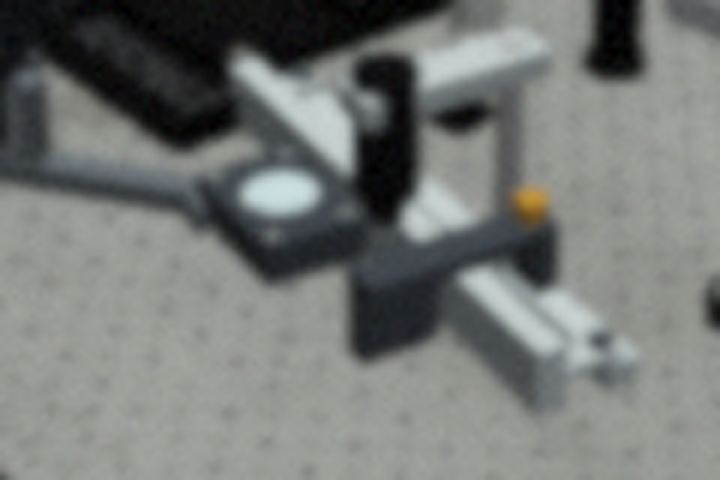

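The carrier is close to the rail, with the fork seated at its corner (200,195). Now I press along the rail normal in small steps.

Request:
arm_command(
  series=[0, 0, 0, 0.008, -0.004, 0, 1, 0, 0, 0, 0.015, -0.008, 0, 1, 0, 0, 0, 0.022, -0.01, 0, 1, 0, 0, 0, 0.022, -0.01, 0, 1],
)

```text
time_s: 9.42
ee_pos: [0.4486, 0.0152, 0.0242]
eef_rot: [-1.413, 0.82, -0.814]
force: [-8.7, 9.3, 4.6]
finger_gap: 0.0151
```

```bash
python3 -c "
from h import *; fr()"
```

```text
9.42 feed F 7.2 press F 10.5 [0.4486 0.0152 0.0242] Mz [ 1.39  1.32 -0.16]
```

Request:
arm_command(
  series=[0, 0, 0, -0.013, 0.003, 0, 1, 0, 0, 0, -0.013, 0.003, 0, 1],
)

```text
time_s: 9.58
ee_pos: [0.4483, 0.0151, 0.0243]
eef_rot: [-1.412, 0.818, -0.815]
force: [-4.5, 4.7, 0.6]
finger_gap: 0.0152
```

```bash
python3 -c "
from h import *; fr()"
```

```text
9.58 feed F 3.7 press F 5.4 [0.4483 0.0151 0.0243] Mz [ 0.95  0.73 -0.08]
```

Request:
arm_command(
  series=[0, 0, 0, -0.002, -0.01, 0, 1, 0, 0, 0, -0.004, -0.02, 0, 1, 0, 0, 0, -0.006, -0.029, 0, 1, 0, 0, 0, -0.008, -0.039, 0, 1, 0, 0, 0, -0.011, -0.049, 0, 1],
)

```text
time_s: 10.0
ee_pos: [0.4472, 0.0102, 0.0243]
eef_rot: [-1.413, 0.818, -0.815]
force: [-4.6, 7.0, 1.3]
finger_gap: 0.015
```

```bash
python3 -c "
from h import *; fr()"
```

```text
10.0 feed F 5.9 press F 6.0 [0.4472 0.0102 0.0243] Mz [ 1.03  0.65 -0.  ]
```

Request:
arm_command(
  series=[0, 0, 0, -0.003, -0.01, 0, 1, 0, 0, 0, -0.005, -0.02, 0, 1, 0, 0, 0, -0.008, -0.03, 0, 1, 0, 0, 0, -0.01, -0.04, 0, 1, 0, 0, 0, -0.012, -0.05, 0, 1, 0, 0, 0, -0.014, -0.06, 0, 1, 0, 0, 0, -0.017, -0.07, 0, 1, 0, 0, 0, -0.019, -0.08, 0, 1],
)

```text
time_s: 10.67
ee_pos: [0.4455, 0.0022, 0.0243]
eef_rot: [-1.412, 0.818, -0.816]
force: [-2.6, 5.7, 0.7]
finger_gap: 0.0155
```

```bash
python3 -c "
from h import *; fr()"
```

```text
10.67 feed F 5.0 press F 3.7 [0.4455 0.0022 0.0243] Mz [ 0.89  0.6  -0.06]
```

Request:
arm_command(
  series=[0, 0, 0, -0.001, -0.01, 0, 1, 0, 0, 0, -0.002, -0.02, 0, 1, 0, 0, 0, -0.004, -0.03, 0, 1, 0, 0, 0, -0.006, -0.04, 0, 1, 0, 0, 0, -0.008, -0.05, 0, 1, 0, 0, 0, -0.01, -0.06, 0, 1, 0, 0, 0, -0.012, -0.07, 0, 1, 0, 0, 0, -0.014, -0.08, 0, 1],
)

```text
time_s: 11.33
ee_pos: [0.4439, -0.0057, 0.0243]
eef_rot: [-1.413, 0.818, -0.815]
force: [-3.6, 6.4, 2.4]
finger_gap: 0.015
```

```bash
python3 -c "
from h import *; fr()"
```

```text
11.33 feed F 5.5 press F 4.9 [ 0.4439 -0.0057  0.0243] Mz [ 1.09  0.72 -0.07]
```

Request:
arm_command(
  series=[0, 0, 0, -0.002, -0.01, 0, 1, 0, 0, 0, -0.004, -0.02, 0, 1, 0, 0, 0, -0.006, -0.03, 0, 1, 0, 0, 0, -0.008, -0.04, 0, 1, 0, 0, 0, -0.01, -0.05, 0, 1, 0, 0, 0, -0.012, -0.06, 0, 1, 0, 0, 0, -0.014, -0.07, 0, 1, 0, 0, 0, -0.016, -0.08, 0, 1, 0, 0, 0, -0.018, -0.09, 0, 1, 0, 0, 0, -0.02, -0.1, 0, 1],
)

```text
time_s: 12.17
ee_pos: [0.4418, -0.0157, 0.0243]
eef_rot: [-1.413, 0.819, -0.815]
force: [-4.7, 6.6, 0.9]
finger_gap: 0.0152
```

```bash
python3 - <<'E'
from h import *; import pickle
fr(); t=cam('top'); c=cam('scene'); pickle.dump((c,t),open('st3.pkl','wb'))
a=cv2.resize(c['frame'][185:265,190:310],None,fx=6,fy=6,interpolation=cv2.INTER_CUBIC)
cv2.imwrite('pics/s3.png',a)
E
```

```text
12.17 feed F 5.4 press F 6.0 [ 0.4418 -0.0157  0.0243] Mz [ 1.08  0.75 -0.07]
```

View pics/s3.png

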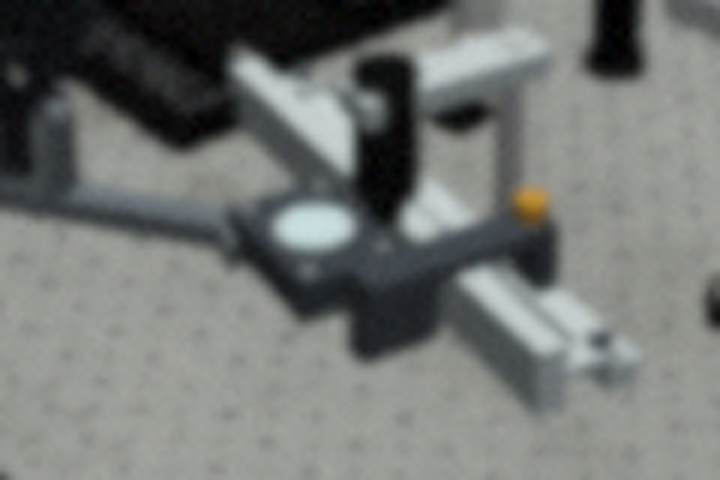

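Carrier is flat along the rail, its front going under the gauge, the stop just ahead at (400,290). Remaining travel is about 14–27 mm.

Request:
arm_command(
  series=[0, 0, 0, -0.003, -0.01, 0, 1, 0, 0, 0, -0.005, -0.02, 0, 1, 0, 0, 0, -0.008, -0.03, 0, 1, 0, 0, 0, -0.01, -0.04, 0, 1, 0, 0, 0, -0.012, -0.05, 0, 1, 0, 0, 0, -0.014, -0.06, 0, 1],
)

```text
time_s: 12.77
ee_pos: [0.4405, -0.0217, 0.0243]
eef_rot: [-1.412, 0.818, -0.815]
force: [-5.1, 6.3, 1.9]
finger_gap: 0.0151
```

```bash
python3 - <<'E'
from h import *; import pickle
fr()
# remaining estimate: window centre (z .022) by scene/top views, and stop thumb/finger in scene
c,t=pickle.load(open('st3.pkl','rb'))
print('win',ray(c,np.array([[314,226]])/6+[190,185],.022))
# finger near-lower corner rays: bottom edge (365,357)-(437,325) z=.0035 (outer/far faces)
print('stop bottom',ray(c,np.array([[365,357],[437,325],[352,335]])/6+[190,185],.0035))
E
```

```text
12.77 feed F 5.1 press F 6.3 [ 0.4405 -0.0217  0.0243] Mz [ 1.05  0.74 -0.03]
win [[ 0.50297433 -0.13595405  0.022     ]]
stop bottom [[ 0.47334296 -0.20269725  0.0035    ]
 [ 0.51030706 -0.20582014  0.0035    ]
 [ 0.47946749 -0.18757408  0.0035    ]]
```

Request:
arm_command(
  series=[0, 0, 0, -0.003, -0.01, 0, 1, 0, 0, 0, -0.006, -0.02, 0, 1, 0, 0, 0, -0.009, -0.03, 0, 1, 0, 0, 0, -0.011, -0.04, 0, 1, 0, 0, 0, -0.013, -0.05, 0, 1, 0, 0, 0, -0.015, -0.06, 0, 1, 0, 0, 0, -0.018, -0.07, 0, 1, 0, 0, 0, -0.021, -0.08, 0, 1, 0, 0, 0, -0.023, -0.09, 0, 1],
)

```text
time_s: 13.52
ee_pos: [0.4385, -0.0308, 0.0243]
eef_rot: [-1.412, 0.818, -0.815]
force: [-2.7, 4.5, 0.9]
finger_gap: 0.0154
```

Request:
arm_command(
  series=[0, 0, 0, 0.001, -0.005, 0, 1, 0, 0, 0, 0.001, -0.01, 0, 1, 0, 0, 0, 0, -0.015, 0, 1, 0, 0, 0, -0.001, -0.02, 0, 1],
)

```text
time_s: 13.85
ee_pos: [0.4381, -0.0327, 0.0243]
eef_rot: [-1.412, 0.818, -0.815]
force: [-3.5, 6.2, 1.0]
finger_gap: 0.0152
```

Request:
arm_command(
  series=[0, 0, 0, -0.001, -0.005, 0, 1, 0, 0, 0, -0.002, -0.01, 0, 1, 0, 0, 0, -0.003, -0.015, 0, 1, 0, 0, 0, -0.004, -0.02, 0, 1],
)

```text
time_s: 14.18
ee_pos: [0.4377, -0.0347, 0.0243]
eef_rot: [-1.412, 0.818, -0.815]
force: [-4.5, 5.9, 1.7]
finger_gap: 0.015
```

Request:
arm_command(
  series=[0, 0, 0, -0.001, -0.005, 0, 1, 0, 0, 0, -0.002, -0.01, 0, 1, 0, 0, 0, -0.004, -0.015, 0, 1],
)

```text
time_s: 14.43
ee_pos: [0.4374, -0.0362, 0.0243]
eef_rot: [-1.412, 0.818, -0.815]
force: [-3.7, 6.4, 1.6]
finger_gap: 0.0152
```

Request:
arm_command(
  series=[0, 0, 0, -0.001, -0.005, 0, 1, 0, 0, 0, -0.002, -0.01, 0, 1, 0, 0, 0, -0.003, -0.015, 0, 1],
)

```text
time_s: 14.68
ee_pos: [0.4371, -0.0377, 0.0243]
eef_rot: [-1.412, 0.818, -0.815]
force: [-3.7, 6.0, 1.6]
finger_gap: 0.015
```

Request:
arm_command(
  series=[0, 0, 0, -0.001, -0.005, 0, 1, 0, 0, 0, -0.002, -0.01, 0, 1, 0, 0, 0, -0.003, -0.015, 0, 1],
)

```text
time_s: 14.93
ee_pos: [0.4367, -0.0392, 0.0242]
eef_rot: [-1.412, 0.818, -0.815]
force: [-3.7, 6.8, 1.0]
finger_gap: 0.0155
```

Request:
arm_command(
  series=[0, 0, 0, -0.001, -0.005, 0, 1, 0, 0, 0, -0.002, -0.01, 0, 1, 0, 0, 0, -0.003, -0.015, 0, 1],
)

```text
time_s: 15.18
ee_pos: [0.4364, -0.0407, 0.0243]
eef_rot: [-1.412, 0.818, -0.815]
force: [-4.2, 7.4, 1.1]
finger_gap: 0.0153
```

Request:
arm_command(
  series=[0, 0, 0, -0.001, -0.005, 0, 1, 0, 0, 0, -0.003, -0.01, 0, 1, 0, 0, 0, -0.004, -0.015, 0, 1],
)

```text
time_s: 15.43
ee_pos: [0.4361, -0.0422, 0.0243]
eef_rot: [-1.412, 0.818, -0.815]
force: [-3.8, 5.9, 1.1]
finger_gap: 0.0156
```

Request:
arm_command(
  series=[0, 0, 0, -0.001, -0.005, 0, 1, 0, 0, 0, -0.002, -0.01, 0, 1, 0, 0, 0, -0.003, -0.015, 0, 1],
)

```text
time_s: 15.68
ee_pos: [0.4358, -0.0437, 0.0242]
eef_rot: [-1.412, 0.818, -0.815]
force: [-4.1, 5.2, 1.7]
finger_gap: 0.0153
```

```bash
python3 - <<'E'
from h import *; import pickle
fr(); t=cam('top'); c=cam('scene'); pickle.dump((c,t),open('st4.pkl','wb'))
a=cv2.resize(c['frame'][195:265,220:310],None,fx=8,fy=8,interpolation=cv2.INTER_CUBIC)
cv2.imwrite('pics/s4.png',a)
c0=pickle.load(open('scene.pkl','rb'))
d=cv2.absdiff(c0['frame'],c['frame'])[225:265,262:300].max(); print('stop diff',d)
E
```

```text
15.68 feed F 4.2 press F 5.1 [ 0.4358 -0.0437  0.0242] Mz [ 1.    0.62 -0.05]
stop diff 14
```

View pics/s4.png

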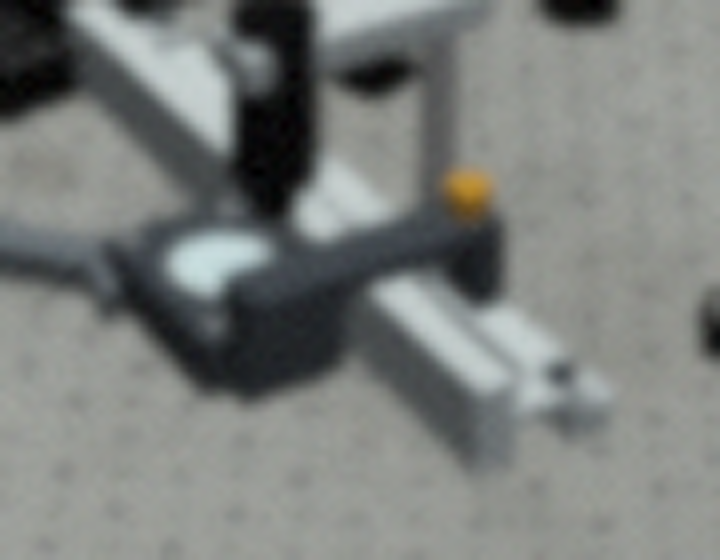

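Carrier is well under the gauge, close to the stop, and the stop is unmoved (thumbscrew in the same place). I'll continue in small steps.

Request:
arm_command(
  series=[0, 0, 0, -0.001, -0.005, 0, 1, 0, 0, 0, -0.002, -0.01, 0, 1, 0, 0, 0, -0.003, -0.015, 0, 1],
)

```text
time_s: 16.03
ee_pos: [0.4351, -0.0447, 0.0243]
eef_rot: [-1.413, 0.818, -0.814]
force: [-3.1, 16.7, 4.9]
finger_gap: 0.0151
```

Request:
arm_command(
  series=[0, 0, 0, 0, 0.008, 0, 1, 0, 0, 0, 0, 0.008, 0, 1],
)

```text
time_s: 16.2
ee_pos: [0.4355, -0.0442, 0.0243]
eef_rot: [-1.412, 0.818, -0.815]
force: [-3.4, 7.3, 1.3]
finger_gap: 0.0151
```

```bash
python3 - <<'E'
from h import *; import pickle
fr(); c=cam('scene'); fs=[pickle.load(open('scene.pkl','rb')),pickle.load(open('st4.pkl','rb'))[0],c]
# thumbscrew (brass) centroid shift in px, and mm/px there
for q in fs:
    f=q['frame'][210:230,270:290].astype(int); w=np.clip(f[...,2]-f[...,0]-40,0,None); y,x=np.mgrid[210:230,270:290]
    p=np.array([(w*x).sum(),(w*y).sum()])/w.sum(); print(p.round(2), ray(q,p,.053).round(4))
print(c['frame'].shape)
g=[cv2.cvtColor(q['frame'],cv2.COLOR_BGR2GRAY)[205:262,250:302].astype(np.float32) for q in fs]
for a,b in ((0,2),(1,2)):
  print(cv2.phaseCorrelate(g[a][:,20:],g[b][:,20:]))
E
```

```text
16.2 feed F 6.4 press F 4.9 [ 0.4355 -0.0442  0.0243] Mz [1.21 0.53 0.07]
[278.12 218.31] [[ 0.5507 -0.2173  0.053 ]]
[278.15 218.29] [[ 0.5508 -0.2173  0.053 ]]
[278.14 218.29] [[ 0.5508 -0.2173  0.053 ]]
(384, 512, 3)
((0.023141120417998096, -0.11710197942830547), 1.031971958776315)
((0.018866789021849684, -0.04144909596280755), 1.0403009727597237)
```

The stop has not moved (thumbscrew shift under 0.03 px) and the contact force rise at the stop was clear. Now I back the fork off.

Request:
arm_command(
  series=[0, 0, 0, -0.005, 0.01, 0, 1, 0, 0, 0, -0.01, 0.02, 0, 1, 0, 0, 0, -0.02, 0.035, 0, 1, 0, 0, 0, -0.03, 0.05, 0, 1, 0, 0, 0, -0.04, 0.07, 0, 1, 0, 0, 0, -0.05, 0.09, 0, 1, 0, 0, 0, -0.05, 0.2, 0, 1, 0, 0, 0, -0.05, 0.35, 0, 1, 0, 0, 0, -0.05, 0.5, 0, 1, 0, 0, 0, -0.05, 0.5, 0, 1],
)

```text
time_s: 17.08
ee_pos: [0.4311, 0.0068, 0.0244]
eef_rot: [-1.412, 0.816, -0.816]
force: [-0.6, -0.0, -0.1]
finger_gap: 0.015
```

Request:
arm_command(
  series=[0, 0, 0, 0, 0, -0.01, 1, 0, 0, 0, 0, 0, -0.015, 1, 0, 0, 0, 0, 0, -0.02, 1, 0, 0, 0, 0, 0, -0.02, 1],
)

```text
time_s: 17.42
ee_pos: [0.4314, 0.0046, 0.0222]
eef_rot: [-1.412, 0.817, -0.817]
force: [0.6, -0.4, -1.2]
finger_gap: 0.0151
```

```bash
python3 - <<'E'
from h import *; import pickle
fr(); print(read_state()['force']); t=cam('top'); c=cam('scene'); pickle.dump((c,t),open('st5.pkl','wb'))
a=cv2.resize(c['frame'][185:265,190:310],None,fx=6,fy=6,interpolation=cv2.INTER_CUBIC)
cv2.imwrite('pics/s5.png',a)
E
```

```text
17.42 feed F -0.2 press F -0.7 [0.4314 0.0046 0.0222] Mz [ 0.03  0.01 -0.02]
[ 0.60570259 -0.38579765 -1.20074914]
```

View pics/s5.png

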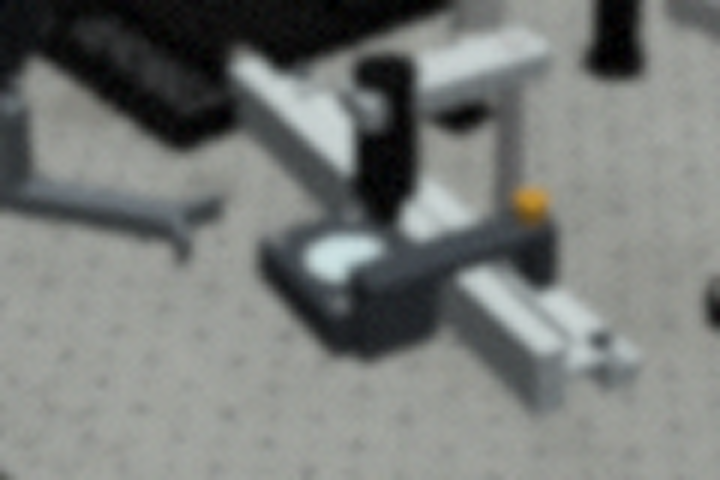

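The fork is clear of the carrier, which sits flat on the rail and against the stop. The stick is about 30 mm or more clear. I'll lower it until it touches the table.

Request:
arm_command(
  series=[0, 0, 0, 0, 0, -0.004, 1, 0, 0, 0, 0, 0, -0.008, 1, 0, 0, 0, 0, 0, -0.008, 1],
)

```text
time_s: 17.77
ee_pos: [0.4315, 0.0049, 0.0218]
eef_rot: [-1.412, 0.817, -0.817]
force: [-0.6, -1.6, 3.1]
finger_gap: 0.0154
```

Request:
arm_command(
  series=[0, 0, 0, 0, 0, 0, 0.4, 0, 0, 0, 0, 0, 0, 0, 0, 0, 0, 0, 0, 0, -0.5, 0, 0, 0, 0, 0, 0, -1, 0, 0, 0, 0, 0, 0, -1, 0, 0, 0, 0, 0, 0, -1, 0, 0, 0, 0, 0, 0, -1, 0, 0, 0, 0, 0, 0, -1],
)

```text
time_s: 18.43
ee_pos: [0.4314, 0.0052, 0.0215]
eef_rot: [-1.412, 0.817, -0.817]
force: [-0.8, -0.1, -0.1]
finger_gap: 0.0852
```

Request:
arm_command(
  series=[0, 0, 0, 0, 0, 0.1, -1, 0, 0, 0, 0, 0, 0.3, -1, 0, 0, 0, 0, 0, 0.6, -1, 0, 0, 0, 0, 0, 0.9, -1, 0, 0, 0, 0, 0, 1, -1, 0, 0, 0, 0, 0, 1, -1],
)

```text
time_s: 18.93
ee_pos: [0.4323, 0.0051, 0.1238]
eef_rot: [-1.41, 0.813, -0.82]
force: [-0.5, -0.3, 0.9]
finger_gap: 0.0855
```

Request:
arm_command(
  series=[0, 0, 0, 0.1, 0.3, 0.3, -1, 0, 0, 0, 0.1, 0.5, 0.6, -1, 0, 0, 0, 0.1, 0.5, 1, -1, 0, 0, 0, 0.1, 0.5, 1, -1, 0, 0, 0, 0.1, 0.5, 1, -1, 0, 0, 0, 0.1, 0.5, 1, -1],
)

```text
time_s: 19.43
ee_pos: [0.4409, 0.0551, 0.2205]
eef_rot: [-1.413, 0.818, -0.816]
force: [0.9, 0.4, 0.0]
finger_gap: 0.0854
```

```bash
python3 - <<'E'
from h import *; import pickle
fr(); t=cam('top'); c=cam('scene'); w=cam('wrist'); pickle.dump((c,t,w),open('st6.pkl','wb'))
a=cv2.resize(c['frame'][180:270,170:310],None,fx=4,fy=4,interpolation=cv2.INTER_CUBIC)
b=cv2.resize(t['frame'][190:260,195:305],None,fx=5,fy=5,interpolation=cv2.INTER_CUBIC)[:200+150]
W=max(a.shape[1],b.shape[1]); im=np.zeros((600,W,3),np.uint8); im[:360,:a.shape[1]]=a; im[360:600,:b.shape[1]]=b[60:300]
cv2.imwrite('pics/f.png',im)
c0=pickle.load(open('scene.pkl','rb'))
for q in (c0,c):
    f=q['frame'][210:230,270:290].astype(int); k=np.clip(f[...,2]-f[...,0]-40,0,None); y,x=np.mgrid[210:230,270:290]
    print(np.array([(k*x).sum(),(k*y).sum()])/k.sum())
s5=pickle.load(open('st5.pkl','rb'))[0]
print('carrier diff vs st5',cv2.absdiff(s5['frame'],c['frame'])[220:246,232:256].max())
E
```

```text
19.43 feed F 0.5 press F -0.8 [0.4409 0.0551 0.2205] Mz [-0.01  0.02  0.02]
[278.12236287 218.30801688]
[278.15181518 218.27475248]
carrier diff vs st5 10
```

No more pictures can be viewed, so the last check is numeric.

```bash
python3 - <<'E'
from h import *; import pickle
c,t,w=pickle.load(open('st6.pkl','rb')); s4=pickle.load(open('st4.pkl','rb'))[0]; s5=pickle.load(open('st5.pkl','rb'))[0]
def win(q):
    f=q['frame'][218:240,236:262].astype(int); m=((f.min(2)>150)&(f[...,0]>=f[...,2]+3)).astype(np.uint8); y,x=np.nonzero(m); return ray(q,[x.mean()+236,y.mean()+218],.022)[0].round(4),len(x)
for q in (s4,s5,c): print('win',win(q))
d=cv2.absdiff(s5['frame'],c['frame']).max(2); print('fork-region diff',d[210:232,205:230].max())
# stick in wrist view: predicted notch/tips/fin px vs grey along bar
h=np.radians(-60); e=np.array([np.cos(h),np.sin(h),0]); N=np.array([.4314+.0457,.0052-.0772,.014]); o=N-.098*e; o[2]=.055
for n,P in (('notch',N),('fin',o)): p=proj(w,P)[0]; pc=proj(c,P)[0]; print(n,p.round(0),pc.round(0))
p=proj(w,o)[0].astype(int)
g=w['frame']; 
if 0<p[0]<511 and 0<p[1]<383: print(g[p[1],max(0,p[0]-40):p[0]+41:8].tolist())
E
```

```text
win (array([ 0.51  , -0.1582,  0.022 ]), 73)
win (array([ 0.5106, -0.1583,  0.022 ]), 75)
win (array([ 0.5107, -0.1584,  0.022 ]), 72)
fork-region diff 12
notch [226. 265.] [219. 219.]
fin [220. 199.] [185. 200.]
[[164, 164, 162], [150, 151, 149], [167, 167, 166], [164, 164, 160], [150, 149, 145], [160, 154, 146], [98, 94, 88], [164, 164, 161], [165, 164, 162], [146, 147, 144], [168, 168, 165]]
```

```bash
python3 -c "
from rig import hand_in; print(hand_in())"
```

```text
the job is handed in; nothing more can be done
None
```

The job is done and handed in at about 19.5 s. I gripped the larger push stick by its fin and pressed the carrier flat against the fence. I then fed it under the gauge to the stop, backed the fork off, laid the stick flat on the table and let go.

**Pressing force:** While feeding, it read about 3.6–6.6 N. While seating the carrier against the fence it briefly reached about 10.5 N, above the 3–8 N band but under 12 N, and I backed off at once.

**Stop contact:** The feed force briefly read about 15.7 N, roughly 10–11 N of it on the stop, which is around its slip limit. I relaxed it straight away. The stop's thumbscrew moved under 0.05 pixel from start to end, so I measured no shift.

**Last checks:**
- The carrier did not move after the fork withdrew.
- The fork looked the same before and after release.
- The stick lies well clear of the carrier and the fence; the viewed image showed the fork clear, and the exact gap was not measured.
- The robot is clear, with its force reading near zero.

**Not checked by eye:** The picture limit was reached before the final view, so the end state was checked only numerically. The carrier touching the stop is inferred from the force rise and its unchanged position.

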